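# Break the lid stay's knee and close the parts case

## Task

Close the blue parts case: first lift the red knob on its folding stay up past centre, following the knob's own arc by feel so that the stay's foot is not dragged in its rubber slot, until the stay has folded upward by about 45 degrees, and let go while the lid still stands open. Then take the lid by its black bar, lower it gently without letting it fall, and press it down just hard enough for the catch to click in and hold the lid shut, without crushing the rubber buffers. Leave the jar, the phone and the small tray where they are.

Things in the scene. Friction and masses are not known exactly. Their poses are not given: they have to be found in the camera images.
- parts_case: Blue sheet metal case, fixed to the desk, 180 (x) x 160 (y) x 80 mm high, open on top; origin at the centre of its underside, z up, x from its front (with the catch) to its hinge side, so the lid is hinged on the +x rim and the stay is on the outside of its -y side.
- knee_knob (a point): Middle of the red round knob on the stay's knee: 14 mm thick, 44 mm long, lying along the case's y, 54 mm out from the case's -y side; free all round, its axis about 108 mm high at the start. Can be pinched from above with the fingers closing along the case's x. The knob moves on an arc about the stay's foot, at first about 60 degrees above level towards the case's front, then ever flatter.
- stay_upper (a joint): Bend of the stay's knee, rad: 0 locked against its stop (the start), 0.24 straight (dead centre), more = unlocked and folded upward. So 1.0 is about 45 degrees of fold. The knee is stiff, takes about 3 to 7 N at the knob, and stays as bent as it is left while the lid stands open.
- stay_bracket (a joint): Shift of the stay's foot pin along the case's x in its rubber-lined slot (steel plate near the front of the case's -y side), m; 0 at rest, 1.5 N per mm. The rubber tears beyond 3 mm either way, which a straight pull on the knob does.
- lid (a joint): Opening angle of the lid, rad: 0 shut, about 1.22 at the start (held by the locked stay). Rests on the catch at about 0.08; below about 0.04 the catch holds it shut. The lid weighs 0.24 to 0.38 kg; its stiff hinge holds it near upright, lower down it falls if let go.
- lid_handle (a point): Middle of the black round bar on the lid's free edge: 12 mm thick, 84 mm long, along the case's y, 220 mm from the hinge axis its axis 42 mm beyond the lid's edge. Can be pinched from above with the fingers closing along the case's x, and turns between the fingers as the lid goes down.
- lid_hinge (a point): Middle of the lid's hinge axis, which runs along the case's y, 86 mm above the desk and 88 mm behind the middle of the case.
- lid_buffer (a joint): Crush of the two black rubber buffers under the lid's front edge, m: 0 free; the shut lid crushes them under 1.5 mm; the rubber is spoilt beyond 3.5 mm, a press of about 20 N on the bar. The catch needs about 8 to 12 N on the bar.
- jar: White round jar, 44 mm across, 45 mm high, standing upright beside the case; leave alone. Origin at its underside.
- phone: Black phone, 69 x 144 x 9 mm, lying on the desk to the right of the case; leave alone. Origin at its underside.
- tray: Small black tray with a white card, 63 x 86 x 10 mm, lying in front of the case; leave alone. Origin at its underside.

How it is judged:
By the outcome, as a careful person would: the job done as asked, in the order asked, and still so for the second after the job is handed in, with the robot touching nothing.
It also fails if it takes over 64 s, if anything falls off the work surface, if the arm or the gripper's body presses on something with over 40 N, if the wrist force passes 120 N, or if a joint passes its speed limit or range.

## Robot

A 6-joint arm with a two-finger parallel gripper is mounted at the origin on a cart in front of the work surface, level with it; the furniture and walls round the work are solid. World frame = base frame: x ahead of the robot, y to its left, z up, the work surface at z = 0. Lengths are in m, angles in rad, forces in N, time in s.
With the tool pointing down it reaches from about 0.35 to 0.875 m from the base axis. Payload 15.5 kg.
Tool frame: the origin (TCP) lies on the centre line of the jaws, within the pads' length; the fingertips stand 14 mm ahead of it and the grasp point (between the pads) lies 5 mm behind it; z points along the fingers, y is the line along which they close (so a half turn about z gives the same grasp; the last joint's range is limited). The gripper opens to 85 mm and grips with 20 to 120 N. Pads are 22 mm wide; open, the fingers measure 114 mm over their backs; the gripper's body (76 mm by 85 mm) begins 54 mm behind the grasp point. The pads swing forward as they close: fully open they stand 13 mm farther back than shut.
Start: joints at [-1.274, 0.494, 1.345, -0, 1.302, -0.096], TCP at [0.239, -0.577, 0.245] pointing down, gripper open.
Joint ranges: [-2.91, 2.91], [-0.82, 2.16], [0.22, 2.67], [-1.22, 4.37], [0.12, 2.79], [-3.08, 3.08]. Speed limits (rad/s): [1.89, 1.89, 2.57, 3.01, 3.01, 3.01].

## Interface

Orientations are given as a unit quaternion [w, x, y, z].
In Python, from cell import * gives the robot as it stands.
- The arm moves only by the shell command python3 -m inch 'ROWS' [FORCE]. ROWS is a JSON object whose one key "deltas" holds a list of rows, each a list of 3 entries, a list of its own where there are three numbers: the turn, a rotation vector about the tool's x, y, z in units of 6 degrees (1.0 is 6 degrees), then the shift along the tool's x, y, z in units of 30 mm (1.0 is 30 mm), then the opening, from 0 (shut) to 1 (fully open). In form: {"deltas": [[[wx, wy, wz], [x, y, z], claw], ...]}. A call has 1 to 12 rows; each row shifts and turns the commanded pose from where the row before left it, along the tool's axes as they then stand; what a row does not reach is not made up. A row lasts 1/8 s, in which the tool goes at most 62.5 mm and 10.7 degrees, less where a joint would pass 70% of its speed; a pose out of reach is approached as far as the arm can. A call is refused whole if a number of a shift passes 1 or a number of a turn 1, either way. A call with a gripper value outside its range is refused whole. The fingers move at their own pace and stop on an object; FORCE is the grip in N (left out, the last holds). Time passes only in rows, so rows that do not move let the fingers close. It gives the time, the measured TCP pose, the force, the opening and the grip force at its end, in the units of the state.
- get_obs(): the state, without advancing time (a new reading comes with each control period).
- camera(name): name is "scene" or "top"; returns (picture, depth): 480x640x3 uint8, red, green, blue; 480x640 float32, m along the optical axis (not along the pixel's ray), 0 where there is no reading.
- get_calibration(name): a dict with "fovy" (degrees; the focal length in pixels is half the picture's height over the tangent of half this angle, whatever the lens; pixels are square), "cx", "cy" (the principal point, pixels), "xyz" and "orientation" of the camera in the world. Camera axes: x right, y down, z forward; pixel columns grow to the right and rows downward; lengths in m; the calibration is good to about 2 mm. A picture is of the moment at which its call begins. get_calibration takes no time and is no camera call.
- job_done(): hands the job in; it is judged then, once.
Trained networks look in the newest picture that a camera, given by its name, has taken for a name from the list of things; names that differ only in an ending like _2 or _b are one class to them, and where a whole thing is asked for, a point or a joint stands for the part that bears it (a point fixed in the world has none). Each returns a list of dicts, best first, with "conf" (0 to 1); they miss things now and then, are a little off and sometimes report something else, mostly with a low value. They report only what shows in the picture. A call takes as long as a camera call.
- look_for(camera, name): "xy" ([column, row] as shares, 0 to 1, of the picture: columns of its width, rows of its height, amid what is visible of it).
- cut_out(camera, name): "mask" (480x640 bool, what is visible of it) and "xy" ([column, row] as shares, 0 to 1, of the picture: columns of its width, rows of its height, amid what is visible of it).
The state is a dict: "t": time; "joints": joint angles; "joint_velocities": joint speeds; "effort": joint torques, N m; "tcp_pos": TCP position; "tool_rot": TCP orientation; "force": force on the tool from outside, world axes, zero at the start; "moment": the same for the moment, N m; "width": opening from 0.0 (shut) to 1.0 (fully open); "grasp_force": force on a finger pad.
Only numpy, scipy, OpenCV 4.12 (cv2) and the standard library are available. Lean on these libraries where they do the work, as an engineer would, in place of code of your own. Each camera call takes 0.05 s, during which the arm holds its last target. There are 200 camera calls.

## Working session

There is one attempt and no reset: what is moved stays moved. The work goes in short steps, Python scripts to look and compute and a shell command to move; the robot and the scene stay as the last step left them, time stands still between calls to the robot, and variables do not carry over. Pictures are saved under pics/ and viewed, at most 10 in all, crops included, and the job is handed in when it is done.

```bash
ls; mkdir -p pics
cat > h.py <<'E'
from cell import *
import numpy as np, cv2
from scipy.spatial.transform import Rotation as R
def cal(n):
    c=get_calibration(n); q=c["orientation"]; M=R.from_quat([q[1],q[2],q[3],q[0]]).as_matrix()
    return 240/np.tan(np.radians(c["fovy"])/2),c["cx"],c["cy"],np.array(c["xyz"]),M
def ray(n,u,v):
    f,cx,cy,p,M=cal(n); return p,M@np.array([(u-cx)/f,(v-cy)/f,1.])
def pt(n,u,v,d):
    p,r=ray(n,u,v); return p+r*d
def cloud(n,mask,D):
    v,u=np.where(mask&(D>0)); f,cx,cy,p,M=cal(n); d=D[v,u]
    return p+(np.c_[(u-cx)/f,(v-cy)/f,np.ones(len(u))]*d[:,None])@M.T
def proj(n,P):
    f,cx,cy,p,M=cal(n); c=M.T@(np.array(P)-p); return cx+f*c[0]/c[2],cy+f*c[1]/c[2]
def tri(a,b):
    (p,r),(q,s)=a,b; r=r/np.linalg.norm(r); s=s/np.linalg.norm(s)
    k=np.linalg.lstsq(np.c_[r,-s],q-p,rcond=None)[0]; A,B=p+k[0]*r,q+k[1]*s
    return (A+B)/2,np.linalg.norm(A-B)
E
python3 - <<'E'
from h import *
np.set_printoptions(precision=4,suppress=True)
ims=[]
for n in("scene","top"):
    I,D=camera(n); np.savez(f"/tmp/{n}.npz",I=I,D=D); cv2.imwrite(f"pics/{n}0.png",I[:,:,::-1]); print(n,cal(n))
    for t in("parts_case","knee_knob","lid_handle","lid_hinge","jar","phone","tray"):
        for r in cut_out(n,t)[:2]:
            m=r["mask"]; C=cloud(n,m,D); x=np.array(r["xy"])*[640,480]
            print(n,t,round(r["conf"],2),x,m.sum(),np.median(C,0) if len(C) else None)
o=get_obs(); print(o["t"],o["tool_rot"],o["force"])
E
```

```text
pics
scene (np.float64(522.0305316341838), 319.003017375638, 229.0408207471809, array([ 0.9113, -0.2667,  1.0031]), array([[ 0.6176,  0.6511, -0.4412],
       [ 0.7864, -0.5187,  0.3355],
       [-0.0104, -0.5541, -0.8324]]))
scene parts_case 0.87 [384.192 239.52 ] 9839 [0.5642 0.1631 0.124 ]
scene knee_knob 0.86 [335.424 257.088] 422 [0.5086 0.0882 0.1117]
scene lid_handle 0.94 [396.416 231.024] 5885 [0.5705 0.1757 0.1864]
scene lid_hinge 0.97 [397.312 232.32 ] 5824 [0.5709 0.1755 0.1868]
scene jar 0.85 [335.296 352.32 ] 521 [ 0.6393 -0.0273  0.0433]
scene phone 0.65 [245.504 387.312] 2522 [ 0.5879 -0.1974  0.0076]
scene tray 0.83 [353.6   190.416] 736 [0.3522 0.2695 0.0066]
scene tray 0.68 [394.368 231.888] 5709 [0.5713 0.1751 0.1861]
top (np.float64(622.0398268604189), 312.4161171403847, 239.56031860401328, array([0.2789, 0.046 , 1.674 ]), array([[ 0.0236, -0.9886,  0.1484],
       [-0.9997, -0.025 , -0.0074],
       [ 0.011 , -0.1482, -0.9889]]))
top parts_case 0.57 [252.928 238.32 ] 4973 [0.5217 0.1823 0.0284]
top knee_knob 0.66 [302.528 242.4  ] 68 [0.5046 0.0557 0.1145]
top lid_handle 0.73 [250.88 214.08] 1121 [0.558  0.1825 0.2243]
top lid_hinge 0.61 [249.088 215.424] 1167 [0.5596 0.1795 0.2181]
top lid_hinge 0.19 [334.784 195.984] 230 [ 0.6307 -0.0231  0.0447]
top jar 0.76 [334.592 199.92 ] 241 [ 0.6301 -0.0218  0.0444]
top phone 0.78 [397.376 220.08 ] 1278 [ 0.5862 -0.1974  0.009 ]
top tray 0.75 [220.224 300.48 ] 742 [0.3527 0.2775 0.0076]
0.8 [ 0.      0.9808  0.1951 -0.    ] [0.3    0.5867 0.4675]
```

Run:
```python
import cv2
a=cv2.imread("pics/scene0.png")[130:400,220:520]; cv2.imwrite("pics/a.png",cv2.resize(a,(660,594)))
a=cv2.imread("pics/top0.png")[150:350,170:430]; cv2.imwrite("pics/b.png",cv2.resize(a,(780,600)))
```

```text
(no output)
```

View pics/a.png

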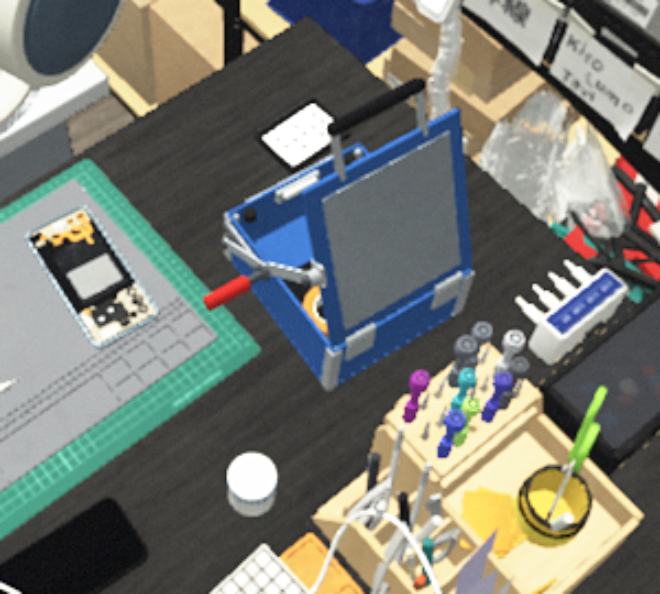

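View pics/b.png

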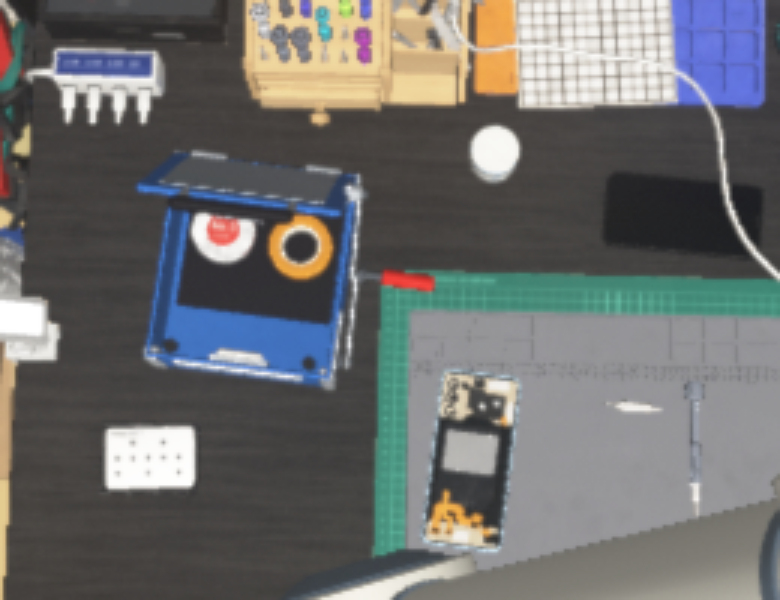

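The pictures show the case turned slightly, with its hinge away from the robot. In scene0 the red knob is at about (323,262) and the black bar runs from (370,189) to (413,167). In top0 the knob is at about (306,243).

```bash
cat > meas.py <<'E'
from h import *
np.set_printoptions(precision=4,suppress=True)
def knob(n,I,D,c,r=30):
    h=cv2.cvtColor(I,cv2.COLOR_RGB2HSV); m=((h[...,0]<8)|(h[...,0]>172))&(h[...,1]>150)&(h[...,2]>80)
    w=np.zeros_like(m); u,v=map(int,c); w[v-r:v+r,u-r:u+r]=1; m=(m&w).astype(np.uint8)
    k,l,s,ce=cv2.connectedComponentsWithStats(m); i=1+s[1:,4].argmax(); return l==i,ce[i]
E
python3 - <<'E'
from meas import *
s=np.load("/tmp/scene.npz");t=np.load("/tmp/top.npz")
ms,cs=knob("scene",s["I"],s["D"],(323,262)); mt,ct=knob("top",t["I"],t["D"],(306,243))
def ends(m):
    v,u=np.where(m); p=np.c_[u,v]*1.; c=p.mean(0); w=np.linalg.svd(p-c,full_matrices=0)[2][0]; k=(p-c)@w
    return c,c+w*k.max(),c+w*k.min(),len(p)
for n,m,D in(("scene",ms,s["D"]),("top",mt,t["D"])):
    C=cloud(n,m,D); print(n,ends(m),"cloud",np.median(C,0),"axis",np.linalg.svd(C-C.mean(0),full_matrices=0)[2][0])
print("tri",tri(ray("scene",*cs),ray("top",*ct)))
# lid
D=s["D"];I=s["I"]
W=np.zeros(D.shape,np.uint8); cv2.fillPoly(W,[np.array([[372,222],[422,200],[425,250],[378,275]])],1)
C=cloud("scene",W>0,D); c=C.mean(0); nrm=np.linalg.svd(C-c,full_matrices=0)[2][2]; nrm*=np.sign(nrm[0])
print("lid n",nrm,"angle from vert",np.degrees(np.arcsin(nrm[2])),"yaw",np.degrees(np.arctan2(nrm[1],nrm[0])),c)
# bar
for n,S,box in(("scene",s,(362,420,158,200)),("top",t,(222,272,210,226))):
    g=S["I"].max(2); m=np.zeros(g.shape,bool); a,b,e,f=box; m[e:f,a:b]=g[e:f,a:b]<60
    P=cloud(n,m,S["D"]); 
    mm=m.copy(); mm[m&(S["D"]>0)]=(P[:,2]>0.25)&(P[:,0]<.62)&(P[:,0]>.4); P=P[(P[:,2]>0.25)&(P[:,0]<.62)&(P[:,0]>.4)]
    if len(P): 
        w=np.linalg.svd(P-P.mean(0),full_matrices=0)[2][0]; print(n,"bar",len(P),np.median(P,0),P.min(0),P.max(0),w); print(ends(mm))
E
```

```text
scene (array([323.0714, 262.2857]), array([313.3013, 267.7509]), array([332.4597, 257.0341]), 154) cloud [0.5066 0.052  0.1126] axis [ 0.4329 -0.3624  0.8254]
top (array([305.619 , 243.0238]), array([314.1024, 244.3405]), array([297.1992, 241.7169]), 84) cloud [0.5034 0.0517 0.1141] axis [0.1269 0.9917 0.0229]
tri (array([0.5044, 0.0514, 0.1088]), np.float64(0.00011098205021688205))
lid n [ 0.9342 -0.0982  0.3429] angle from vert 20.052233060856818 yaw -5.997850978767431 [0.5781 0.1772 0.169 ]
scene bar 309 [0.5311 0.1798 0.2958] [0.52   0.1371 0.2868] [0.5389 0.2277 0.3012] [0.099  0.9951 0.0084]
(array([390.1323, 178.7484]), array([369.4096, 189.7701]), array([412.0488, 167.0917]), 310)
top bar 141 [0.5279 0.1861 0.2973] [0.5196 0.1408 0.2886] [0.5373 0.2316 0.3033] [-0.1032 -0.9947 -0.0002]
(array([245.9858, 219.2908]), array([266.0189, 221.8518]), array([225.9074, 216.724 ]), 141)
```

Run:
```python
from meas import *
I=cv2.imread("pics/scene0.png")[205:305,305:405]; J=cv2.imread("pics/top0.png")[200:290,270:360]
cv2.imwrite("pics/c.png",np.hstack([cv2.resize(I,(400,400),interpolation=cv2.INTER_CUBIC),cv2.resize(J,(400,400),interpolation=cv2.INTER_CUBIC)]))
print("bar",tri(ray("scene",390.5,178.5),ray("top",246,219.3)))
```

```text
bar (array([0.5283, 0.1857, 0.2897]), np.float64(0.0026608908046173267))
```

View pics/c.png

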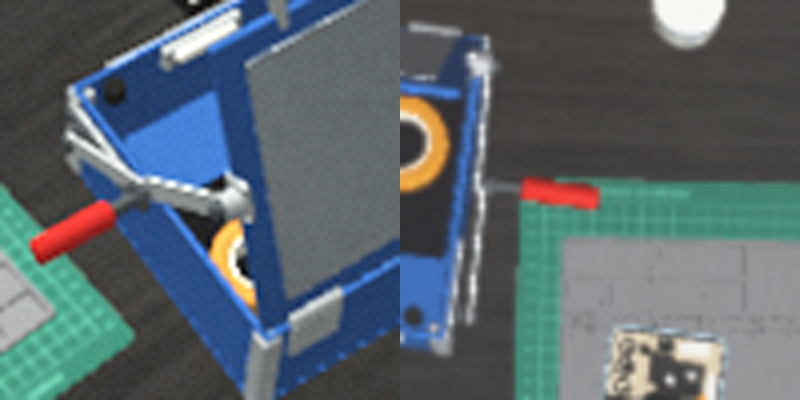

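```bash
cat >> meas.py <<'E'
yaw=np.radians(-5.85); X=np.array([np.cos(yaw),np.sin(yaw),0]);Y=np.array([-np.sin(yaw),np.cos(yaw),0]);Z=np.array([0,0,1.])
B=np.array([.5283,.1845,.2915]); O=B+.0756*X; O=O-.088*X; O[2]=0
A=np.array([X,Y,Z])
def case(p): return A@(np.asarray(p)-O)
def onplane(n,u,v,y):
    p,r=ray(n,u,v); p=case(p); r=A@r; return p+r*(y-p[1])/r[1]
E
python3 - <<'E'
from meas import *
print("O",O,"knob",case([.5044,.0514,.1088]),"jar",case([.6345,-.0245,0]))
print("foot sc",[onplane("scene",u,v,-.09) for u,v in((323,238),(324,241),(323,244))])
print("knee sc",onplane("scene",340,252.5,-.09),"upper",onplane("scene",364,254,-.09), onplane("scene",364,254,-.08))
print("foot tri",tri(ray("scene",323.5,241),ray("top",286,271)), case(tri(ray("scene",323.5,241),ray("top",286,271))[0]))
s=np.load("/tmp/scene.npz"); f,cx,cy,p,M=cal("scene")
print("foot depth",[case(pt("scene",u,v,s["D"][v,u])) for u,v in((323,238),(324,240),(324,243),(326,242),(328,244),(332,247))])
E
```

```text
O [0.516  0.1858 0.    ] knob [ 0.0022 -0.1348  0.1088] jar [ 0.1393 -0.1971  0.    ]
foot sc [array([-0.0688, -0.09  ,  0.0667]), array([-0.0649, -0.09  ,  0.06  ]), array([-0.069 , -0.09  ,  0.0424])]
knee sc [-0.0046 -0.09    0.0966] upper [ 0.0695 -0.09    0.1948] [ 0.0579 -0.08    0.1695]
foot tri (array([0.4381, 0.1025, 0.0546]), np.float64(0.0035793539320151985)) [-0.069  -0.0907  0.0546]
foot depth [array([-0.0821, -0.0816,  0.0421]), array([-0.0603, -0.0929,  0.0725]), array([-0.0607, -0.0926,  0.0597]), array([-0.052 , -0.0932,  0.076 ]), array([-0.0447, -0.0929,  0.0775]), array([-0.0289, -0.0934,  0.0876])]
```

```bash
python3 -m inch '{"deltas":[[[0,0,-0.93],[0,0,0],1],[[0,0,-0.93],[0,0,0],1],[[0,0,-0.93],[0,0,0],1],[[0,0,-0.93],[0,0,0],1],[[0,0,-0.93],[0,0,0],1],[[0,0,-0.93],[0,0,0],1],[[0,0,-0.93],[0,0,0],1],[[0,0,-0.93],[0,0,0],1],[[0,0,-0.93],[0,0,0],1],[[0,0,-0.95],[0,0,0],1],[[0,0,-0.95],[0,0,0],1]]}' 30
python3 -m inch '{"deltas":[[[0,0,0],[0.95,0.3,0],1],[[0,0,0],[0.95,0.3,0],1],[[0,0,0],[0.95,0.3,0],1],[[0,0,0],[0.95,0.3,0],1],[[0,0,0],[0.95,0.3,0],1],[[0,0,0],[0.95,0.3,0],1],[[0,0,0],[0.95,0.3,0],1],[[0,0,0],[0.95,0.3,0],1],[[0,0,0],[0.95,0.3,0],1],[[0,0,0],[0.95,0.3,0],1],[[0,0,0],[0,0,0],1]]}'
python3 - <<'E'
from meas import *
o=get_obs(); q=o["tool_rot"]; M=R.from_quat([q[1],q[2],q[3],q[0]]).as_matrix()
print(o["t"],o["tcp_pos"],case(o["tcp_pos"]),A@M,o["force"],o["joints"])
E
```

```text
t: 2.17
tcp_pos: [0.2392, -0.5774, 0.2453]
tool_rot: [0.0, 0.741, 0.671, -0.0]
force: [0.3, -0.1, -0.1]
width: 0.997
grasp_force: 0.0
t: 3.55
tcp_pos: [0.3584, -0.3016, 0.2454]
tool_rot: [-0.0, 0.742, 0.671, 0.0]
force: [-0.5, 0.8, -0.1]
width: 1.0
grasp_force: 0.0
3.55 [ 0.3584 -0.3016  0.2454] [-0.1071 -0.5009  0.2454] [[-0.0016  1.      0.    ]
 [ 1.      0.0016  0.0002]
 [ 0.0002  0.     -1.    ]] [-0.5113  0.7645 -0.0596] [-0.8273  0.2744  1.7163  0.0002  1.151  -0.7269]
```

```bash
python3 -m inch '{"deltas":[[[0,0,0],[1,0.3,0.15],0.6],[[0,0,0],[1,0.3,0.15],0.6],[[0,0,0],[1,0.3,0.15],0.6],[[0,0,0],[1,0.3,0.15],0.6],[[0,0,0],[1,0.3,0.15],0.6],[[0,0,0],[1,0.3,0.15],0.6],[[0,0,0],[1,0.3,0.15],0.6],[[0,0,0],[1,0.3,0.15],0.6],[[0,0,0],[1,0.3,0.15],0.6],[[0,0,0],[1,0.3,0.15],0.6],[[0,0,0],[1,0.3,0.15],0.6],[[0,0,0],[1,0.3,0.15],0.6]]}'
python3 - <<'E'
from meas import *
I,D=camera("scene"); cv2.imwrite("pics/d.png",I[150:330,240:480,::-1])
m,c=knob("scene",I,D,(323,262)); print("knob px",c,m.sum())
I,D=camera("top"); m,c=knob("top",I,D,(306,243)); print("top",c,m.sum())
o=get_obs(); print(case(o["tcp_pos"]),o["force"])
E
```

```text
t: 5.05
tcp_pos: [0.503, 0.0443, 0.1912]
tool_rot: [0.0, 0.743, 0.67, 0.0]
force: [1.1, -0.1, 0.2]
width: 0.603
grasp_force: 0.0
knob px [322.7847 262.6875] 144Traceback (most recent call last):
  File "<stdin>", line 4, in <module>
  File "meas.py", line 6, in knob
    k,l,s,ce=cv2.connectedComponentsWithStats(m); i=1+s[1:,4].argmax(); return l==i,ce[i]
                                                      ~~~~~~~~~~~~~~^^
ValueError: attempt to get argmax of an empty sequence
```

```bash
python3 -m inch '{"deltas":[[[0,0,0],[0,0.03,0.485],0.6],[[0,0,0],[0,0,0.485],0.6],[[0,0,0],[0,0,0.485],0.6],[[0,0,0],[0,0,0.485],0.5],[[0,0,0],[0,0,0.485],0.4],[[0,0,0],[0,0,0.485],0.4],[[0,0,0],[0,0,0],0.3],[[0,0,0],[0,0,0],0.22],[[0,0,0],[0,0,0],0.19],[[0,0,0],[0,0,0],0.19]]}' 20
python3 -m inch '{"deltas":[[[0,0,0],[0,0,0],0.13],[[0,0,0],[0,0,0],0.1],[[0,0,0],[0,0,0],0.1],[[0,0,0],[0,0,0],0.1],[[0,0,0],[0,0,0],0.1],[[0,0,0],[0,0,0],0.1]]}' 20
cat > f.py <<'E'
from meas import *
o=get_obs(); print("case tcp mm",case(o["tcp_pos"])*1000,"F case",A@np.array(o["force"]),"w",o["width"],o["grasp_force"],"t",o["t"])
E
python3 f.py
```

```text
t: 6.4
tcp_pos: [0.5035, 0.0439, 0.1044]
tool_rot: [0.0, 0.742, 0.67, 0.0]
force: [1.2, 0.9, 1.3]
width: 0.184
grasp_force: 0.5
t: 7.15
tcp_pos: [0.5033, 0.0438, 0.1041]
tool_rot: [0.0, 0.742, 0.67, 0.0]
force: [2.2, 0.1, 4.4]
width: 0.152
grasp_force: 21.0
case tcp mm [   1.82   -142.4716  104.0777] F case [2.1455 0.3656 4.3534] w 0.15159134855665707 20.97545474767685 t 7.15
```

```bash
python3 -m inch '{"deltas":[[[0,0,0],[0,-0.02,-0.06],0.1],[[0,0,0],[0,-0.03,-0.06],0.1],[[0,0,0],[0,0,0],0.1]]}'; python3 f.py
python3 -m inch '{"deltas":[[[0,0,0],[0,0,0],0.1]]}' | grep force; python3 f.py
```

```text
t: 7.52
tcp_pos: [0.5011, 0.0441, 0.1074]
tool_rot: [-0.0, 0.742, 0.67, -0.0]
force: [0.4, 0.3, -3.8]
width: 0.152
grasp_force: 20.2
case tcp mm [  -0.361  -142.4799  107.445 ] F case [ 0.3472  0.3755 -3.7692] w 0.1518152540861018 20.233618319034576 t 7.525
force: [0.0, 1.0, -3.4]
grasp_force: 20.2
case tcp mm [  -0.172  -142.4817  107.429 ] F case [-0.1005  1.0242 -3.3614] w 0.15165829153797372 20.242837965488434 t 7.65
```

```bash
python3 -m inch '{"deltas":[[[0,0,0],[0,-0.05,-0.056],0.1],[[0,0,0],[0,-0.045,-0.056],0.1],[[0,0,0],[0,0,0],0.1]]}' | grep t:; python3 f.py
python3 -m inch '{"deltas":[[[0,0,0],[0,0,0],0.1]]}' | grep ^force; python3 f.py
```

```text
t: 8.02
tool_rot: [0.0, 0.742, 0.67, 0.0]
case tcp mm [  -2.7624 -142.4722  111.1308] F case [ 0.1185  0.6277 -2.6748] w 0.1536902182726467 20.139366388320923 t 8.025
force: [0.1, 0.6, -1.2]
case tcp mm [  -2.671  -142.4631  111.0472] F case [-0.0033  0.5696 -1.2133] w 0.1516249096126491 20.2198326587677 t 8.15
```

```bash
python3 -m inch '{"deltas":[[[0,0,0],[0,-0.042,-0.054],0.1],[[0,0,0],[0,-0.042,-0.054],0.1],[[0,0,0],[0,0,0],0.1]]}' | grep t:; python3 f.py
python3 -m inch '{"deltas":[[[0,0,0],[0,0,0],0.1]]}' | grep ^force; python3 f.py
```

```text
t: 8.52
tool_rot: [0.0, 0.742, 0.67, 0.0]
case tcp mm [  -5.2595 -142.4493  114.3336] F case [ 0.6826  1.4592 -2.4255] w 0.1562581564619194 20.035889446735382 t 8.525
force: [0.1, 1.5, -1.1]
case tcp mm [  -5.1965 -142.4666  114.2587] F case [-0.0404  1.5184 -1.0956] w 0.15675576512830325 20.114697217941284 t 8.65
```

Run:
```python
from meas import *
I,D=camera("scene"); m,c=knob("scene",I,D,(323,258)); print("knob px",c,m.sum()); cv2.imwrite("pics/e.png",cv2.resize(I[190:290,290:420,::-1],(780,600),interpolation=cv2.INTER_CUBIC))
```

```text
knob px [312.7097 260.4194] 31
```

View pics/e.png

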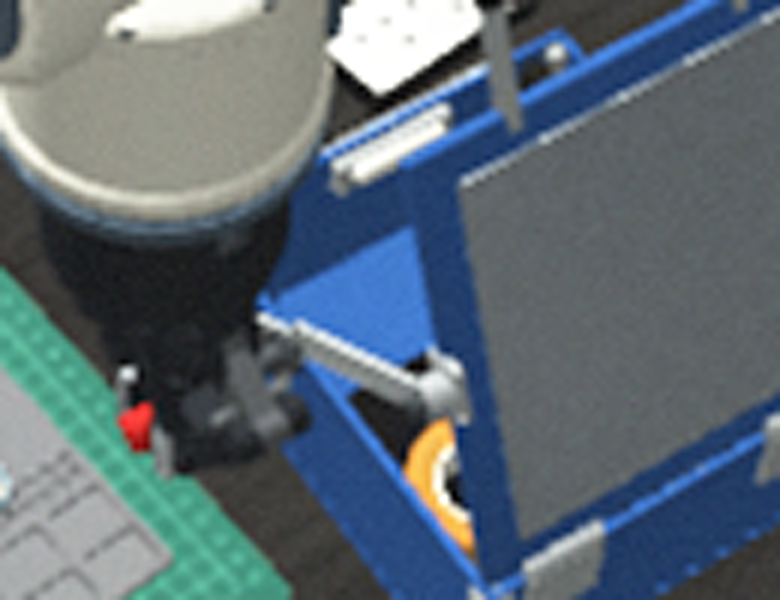

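The gripper holds the knob (red end at about (313,260) in the full picture), and the stay looks about straight.

```bash
python3 -m inch '{"deltas":[[[0,0,0],[0,-0.044,-0.052],0.1],[[0,0,0],[0,-0.044,-0.052],0.1],[[0,0,0],[0,0,0],0.1]]}' 30 | grep t:; python3 f.py
python3 -m inch '{"deltas":[[[0,0,0],[0,-0.047,-0.049],0.1],[[0,0,0],[0,-0.047,-0.049],0.1],[[0,0,0],[0,0,0],0.1]]}' | grep t:; python3 f.py
python3 -m inch '{"deltas":[[[0,0,0],[0,0,0],0.1]]}' | grep ^force; python3 f.py
```

```text
t: 9.07
tool_rot: [0.0, 0.742, 0.67, 0.0]
case tcp mm [  -7.6572 -142.4484  117.5493] F case [ 1.6378  1.8529 -1.2046] w 0.14788708607592752 29.710631668567657 t 9.075
t: 9.45
tool_rot: [0.0, 0.742, 0.67, 0.0]
case tcp mm [ -10.6719 -142.439   120.3863] F case [ 2.7314  2.1652 -1.8181] w 0.1492538897978819 29.540572464466095 t 9.45
force: [3.0, 2.2, -1.4]
case tcp mm [ -10.594  -142.4868  120.3131] F case [ 2.81    2.4848 -1.3809] w 0.15017290143324716 29.629126489162445 t 9.575
```

```bash
python3 -m inch '{"deltas":[[[0,0,0],[0,-0.049,-0.047],0.1],[[0,0,0],[0,-0.048,-0.047],0.1],[[0,0,0],[0,0,0],0.1]]}' | grep t:; python3 f.py
python3 -m inch '{"deltas":[[[0,0,0],[0,-0.051,-0.044],0.1],[[0,0,0],[0,-0.051,-0.044],0.1],[[0,0,0],[0,0,0],0.1]]}' | grep t:; python3 f.py
python3 -m inch '{"deltas":[[[0,0,0],[0,0,0],0.1]]}' | grep ^force; python3 f.py
```

```text
t: 9.95
tool_rot: [-0.0, 0.742, 0.67, 0.0]
case tcp mm [ -13.6871 -142.4335  123.1836] F case [ 2.8561  2.9942 -1.8815] w 0.15078399852744967 29.374605417251587 t 9.95
t: 10.32
tool_rot: [0.0, 0.742, 0.67, 0.0]
case tcp mm [ -16.6337 -142.4535  125.8074] F case [ 2.8579  2.6287 -1.4499] w 0.15079305969712428 29.279383420944214 t 10.325
force: [3.4, 3.0, -0.8]
case tcp mm [ -16.634  -142.4905  125.719 ] F case [ 3.0316  3.3388 -0.8202] w 0.1480744462619946 29.345823526382446 t 10.45
```

```bash
python3 -m inch '{"deltas":[[[0,0,0],[0,-0.053,-0.042],0.1],[[0,0,0],[0,-0.053,-0.042],0.1],[[0,0,0],[0,0,0],0.1]]}' | grep t:; python3 f.py
python3 -m inch '{"deltas":[[[0,0,0],[0,-0.055,-0.039],0.1],[[0,0,0],[0,-0.055,-0.039],0.1],[[0,0,0],[0,0,0],0.1]]}' | grep t:; python3 f.py
python3 -m inch '{"deltas":[[[0,0,0],[0,0,0],0.1]]}' | grep ^force; python3 f.py
python3 - <<'E'
from meas import *
I,D=camera("scene"); np.savez("/tmp/s2.npz",I=I,D=D); cv2.imwrite("pics/g.png",cv2.resize(I[190:290,290:420,::-1],(780,600),interpolation=cv2.INTER_CUBIC))
E
```

```text
t: 10.82
tool_rot: [0.0, 0.742, 0.67, 0.0]
case tcp mm [ -19.7703 -142.4534  128.325 ] F case [ 2.8818  3.6058 -0.954 ] w 0.14798090487669144 29.28195208311081 t 10.825
t: 11.2
tool_rot: [0.0, 0.742, 0.67, 0.0]
case tcp mm [ -23.0416 -142.4455  130.6616] F case [ 3.7891  3.5723 -0.5154] w 0.1498316197550133 29.312593638896942 t 11.2
force: [3.6, 2.4, 0.7]
case tcp mm [ -22.9792 -142.4834  130.6202] F case [3.3746 2.7721 0.731 ] w 0.14710504962041976 29.37138855457306 t 11.325
```

View pics/g.png

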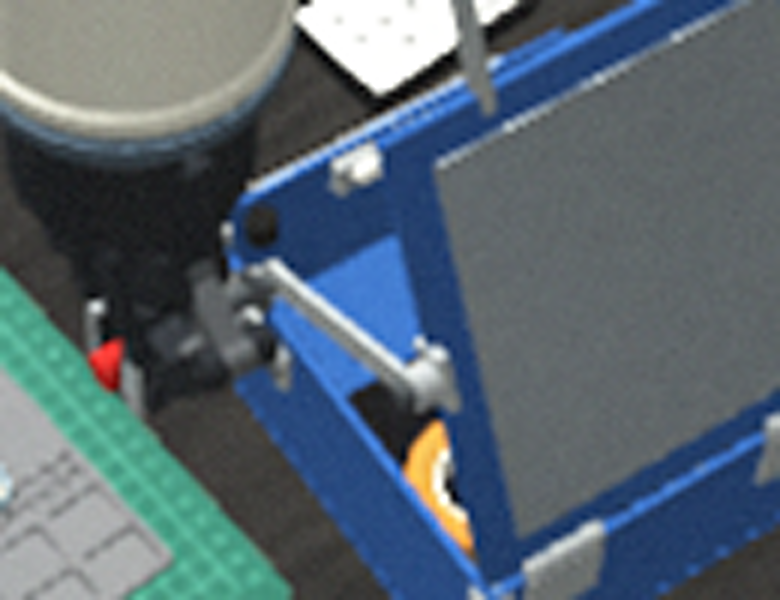

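```bash
cat > lid.py <<'E'
from meas import *
def lidang(D,poly=[[372,228],[410,212],[415,250],[380,268]]):
    W=np.zeros(D.shape,np.uint8); cv2.fillPoly(W,[np.array(poly)],1)
    C=cloud("scene",W>0,D); n=np.linalg.svd(C-C.mean(0),full_matrices=0)[2][2]; n=A@n*np.sign(n[2]); return np.pi/2-np.arcsin(abs(n[2])),n
E
python3 - <<'E'
from lid import *
from scipy.optimize import fsolve
a0,_=lidang(np.load("/tmp/scene.npz")["D"]); a1,_=lidang(np.load("/tmp/s2.npz")["D"]); print("lid",a0,a1)
F=np.array([-66,70.]);K0=np.array([1.8,109]);H=np.array([88,86.])
r=np.hypot(*(K0-F)); ph0=np.arctan2(*(K0-F)[::-1])
for up,L in((ph0+.24,75),(ph0+.24,80),(ph0+.24,88)):
    U0=K0+L*np.array([np.cos(up),np.sin(up)]); ru=np.hypot(*(U0-H)); g0=np.arctan2(*(U0-H)[::-1])
    for dphi in(27,30,33,36):
        p=ph0+np.radians(dphi); K=F+r*np.array([np.cos(p),np.sin(p)])
        g=fsolve(lambda g:np.hypot(*(H+ru*np.array([np.cos(g[0]),np.sin(g[0])])-K))-L,[g0])[0]
        U=H+ru*np.array([np.cos(g),np.sin(g)]); u=np.arctan2(*(U-K)[::-1]); print(L,U0,dphi,"bend",round(.24-(u-p)-.0,3),"dlid",round(g-g0,3))
E
```

```text
lid 1.2222185665204934 1.138936403142106
75 [ 56.0592 160.7778] 27 bend 0.942 dlid 0.103
75 [ 56.0592 160.7778] 30 bend 1.044 dlid 0.139
75 [ 56.0592 160.7778] 33 bend 1.147 dlid 0.179
75 [ 56.0592 160.7778] 36 bend 1.251 dlid 0.225
80 [ 59.6765 164.2296] 27 bend 0.906 dlid 0.094
80 [ 59.6765 164.2296] 30 bend 1.002 dlid 0.127
80 [ 59.6765 164.2296] 33 bend 1.099 dlid 0.163
80 [ 59.6765 164.2296] 36 bend 1.196 dlid 0.204
88 [ 65.4642 169.7526] 27 bend 0.86 dlid 0.082
88 [ 65.4642 169.7526] 30 bend 0.949 dlid 0.112
88 [ 65.4642 169.7526] 33 bend 1.038 dlid 0.144
88 [ 65.4642 169.7526] 36 bend 1.126 dlid 0.179
```

The stay is past centre (upper link folded, knee at about (336,240) in the full picture). The lid angle of 1.14 fits a bend of about 0.87, so two more steps are needed.

```bash
python3 -m inch '{"deltas":[[[0,0,0],[0,-0.056,-0.038],0.1],[[0,0,0],[0,-0.056,-0.038],0.1],[[0,0,0],[0,0,0],0.1]]}' | grep t:; python3 f.py
python3 -m inch '{"deltas":[[[0,0,0],[0,-0.058,-0.034],0.1],[[0,0,0],[0,-0.058,-0.034],0.1],[[0,0,0],[0,0,0],0.1],[[0,0,0],[0,0,0],0.1]]}' | grep t:; python3 f.py
python3 - <<'E'
from lid import *
I,D=camera("scene"); print(lidang(D))
E
```

```text
t: 11.75
tool_rot: [0.0, 0.742, 0.67, 0.0]
case tcp mm [ -26.4199 -142.4687  132.921 ] F case [ 2.2896  3.5229 -0.3761] w 0.15113237907294813 29.343255758285522 t 11.75
t: 12.25
tool_rot: [0.0, 0.742, 0.67, 0.0]
case tcp mm [ -29.7997 -142.497   134.9621] F case [3.0549 3.0368 2.1565] w 0.1478331924103875 29.440597593784332 t 12.25
(np.float64(1.0859443645589208), array([0.8847, 0.0002, 0.4661]))
```

```bash
python3 -m inch '{"deltas":[[[0,0,0],[0,0,0],0.18],[[0,0,0],[0,0,0],0.22],[[0,0,0],[0,0,0],0.3],[[0,0,0],[0,0,0],0.4],[[0,0,0],[0,0,0],0.5],[[0,0,0],[0,0,-0.3],0.5],[[0,0,0],[0,0,-0.7],0.5],[[0,0,0],[0,0,-1],0.5],[[0,0,0],[0,0,-1],0.5],[[0,0,0],[-1,0,-1],0.5],[[0,0,0],[-1,0,-1],0.5],[[0,0,0],[-1,0,-1],0.5]]}'
python3 - <<'E'
from lid import *
I,D=camera("scene"); print(lidang(D)); cv2.imwrite("pics/h.png",I[100:400,200:600,::-1])
m,c=knob("scene",I,D,(310,243)); print(c,m.sum())
J,D2=camera("top"); np.savez("/tmp/t3.npz",I=J,D=D2); np.savez("/tmp/s3.npz",I=I,D=D)
m2,c2=knob("top",J,D2,(306,258));  print(c2,m2.sum()); P,e=tri(ray("scene",*c),ray("top",*c2)); print("knob",case(P),e)
E
python3 f.py
```

```text
t: 13.8
tcp_pos: [0.462, -0.0432, 0.3166]
tool_rot: [0.0, 0.742, 0.67, 0.0]
force: [0.9, -0.2, 0.3]
width: 0.498
grasp_force: 0.0
(np.float64(1.0859502201569438), array([ 0.8847, -0.0005,  0.4661]))
[313.2831 242.741 ] 166
[301.7541 254.6393] 61
knob [-0.0327 -0.132   0.133 ] 0.0057613932037930546
case tcp mm [ -28.8154 -234.662   318.3584] F case [ 1.2237 -0.0807  0.2129] w 0.49643526089379064 0.0 t 13.9
```

View pics/h.png

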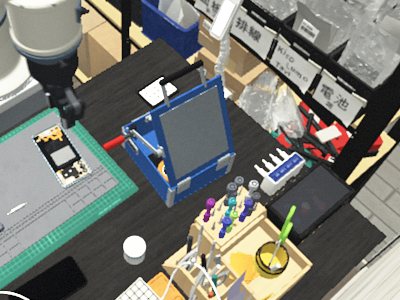

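Run:
```python
from lid import *
print("knob sc",onplane("scene",313.28,242.74,-.1348), "start", onplane("scene",323.07,262.29,-.1348))
def bar(n,S,box):
    g=S["I"].max(2); m=np.zeros(g.shape,bool); a,b,e,f=box; m[e:f,a:b]=g[e:f,a:b]<60
    P=A@(cloud(n,m&(S["D"]>0),S["D"])-O).T; P=P.T; k=(P[:,2]>.25)&(P[:,2]<.32)&(abs(P[:,0])<.06)&(abs(P[:,1])<.06)
    v,u=np.where(m&(S["D"]>0)); return np.c_[u,v][k],P[k]
cs=[]
for n,S,box in(("scene",np.load("/tmp/s3.npz"),(350,420,155,205)),("top",np.load("/tmp/t3.npz"),(215,280,205,240))):
    px,P=bar(n,S,box); c=(px.min(0)+px.max(0))/2; cs.append(c); print(n,len(px),px.min(0),px.max(0),px.mean(0),np.median(P,0)*1000,P.min(0)*1000,P.max(0)*1000)
P,e=tri(ray("scene",*cs[0]),ray("top",*cs[1])); print("bar",case(P)*1000,e)
print("model",88-220*np.cos(1.086),86+220*np.sin(1.086))
```

```text
knob sc [-0.0336 -0.1348  0.1333] start [ 0.002  -0.1348  0.1085]
scene 292 [360 160] [402 197] [381.0651 172.8664] [-11.4133  -1.7747 283.2023] [-20.4851 -47.3489 255.6661] [  3.7559  44.0801 287.0974]
top 155 [225 228] [266 236] [245.7677 232.1871] [-15.6171  -1.3356 284.7555] [-21.029  -46.519  265.5053] [ -7.5566  46.8533 292.9239]
bar [-12.6974   1.4376 263.7964] 0.0022712165272328754
model -14.526196343505163 280.6493746800462
```

```bash
python3 -m inch '{"deltas":[[[0,0,0],[-1,0,-0.5],0.5],[[0,0,0],[-1,0,-0.5],0.5],[[0,0,0],[-1,0,-0.4],0.5],[[0,0,0],[0,0,0],0.5]]}' | grep tcp
python3 - <<'E'
from lid import *
I,D=camera("scene"); J,D2=camera("top")
m,c=knob("scene",I,D,(313,243)); m2,c2=knob("top",J,D2,(302,255)); print(c,m.sum(),c2,m2.sum())
P,e=tri(ray("scene",*c),ray("top",*c2)); print("knob",case(P)*1000,e)
for n,mm,d in(("scene",m,D),("top",m2,D2)): C=(cloud(n,mm,d)-O)@A.T; print(n,np.median(C,0)*1000)
a=cv2.resize(I[205:285,290:370,::-1],(400,400),interpolation=cv2.INTER_CUBIC);b=cv2.resize(J[200:280,260:340,::-1],(400,400),interpolation=cv2.INTER_CUBIC)
cv2.imwrite("pics/i.png",np.hstack([a,b]))
E
```

```text
tcp_pos: [0.4532, -0.1331, 0.3576]
[313.2805 242.689 ] 164 [303.5128 254.8333] 78
knob [ -32.1304 -134.6537  135.6334] 0.001755413220323935
scene [ -28.807  -133.5928  140.4284]
top [ -32.8023 -133.9977  142.04  ]
```

View pics/i.png

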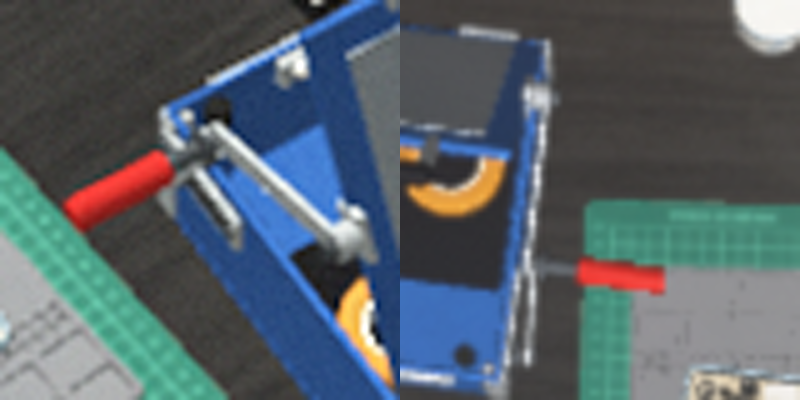

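The knob rests at case (-32,-134,136) mm and the stay is folded, with its lower link steep in the left crop. Next is the bar.

```bash
python3 -m inch '{"deltas":[[[0,0,0],[0.98,0.05,0],0.5],[[0,0,0],[0.98,0.05,0],0.5],[[0,0,0],[0.98,0.05,0],0.5],[[0,0,0],[0.98,0.05,0],0.5],[[0,0,0],[0.98,0.05,0],0.5],[[0,0,0],[0.98,0.05,0],0.5],[[0,0,0],[0.98,0.05,0],0.5],[[0,0,0],[0.98,0.05,0],0.5],[[0,0,0],[0.98,0.05,0],0.5],[[0,0,0],[0.98,0.05,0],0.5],[[0,0,0],[0.98,0.05,0],0.5],[[0,0,0],[0,0,0],0.5]]}' | grep ^force; python3 f.py
```

```text
force: [-0.4, -0.2, -0.6]
case tcp mm [-14.411    3.2129 356.201 ] F case [-0.3737 -0.1978 -0.6409] w 0.49726916153887574 0.0 t 16.0
```

```bash
python3 -m inch '{"deltas":[[[0,0,0],[-0.05,0,0.45],0.5],[[0,0,0],[-0.05,0,0.45],0.5],[[0,0,0],[0,0,0.45],0.5],[[0,0,0],[0,0,0.45],0.4],[[0,0,0],[0,0,0.45],0.4],[[0,0,0],[0,0,0.44],0.4],[[0,0,0],[0,0,0],0.3],[[0,0,0],[0,0,0],0.2],[[0,0,0],[0,0,0],0.16]]}' 30;python3 f.py
python3 -m inch '{"deltas":[[[0,0,0],[0,0,0],0.08],[[0,0,0],[0,0,0],0.08],[[0,0,0],[0,0,0],0.08],[[0,0,0],[0,0,0],0.08],[[0,0,0],[0,0,0],0.08]]}' 40
python3 f.py
python3 - <<'E'
from lid import *
I,D=camera("scene"); print(lidang(D)[0]); cv2.imwrite("pics/j.png",cv2.resize(I[140:290,280:480,::-1],(800,600)))
E
```

```text
t: 17.12
tcp_pos: [0.5027, 0.1852, 0.2767]
tool_rot: [0.0, 0.742, 0.67, 0.0]
force: [0.1, 0.5, -0.3]
width: 0.161
grasp_force: 0.0
case tcp mm [-13.1217  -1.9602 276.7071] F case [ 0.0693  0.5013 -0.2823] w 0.16078009492711876 0.0 t 17.125
t: 17.75
tcp_pos: [0.5025, 0.1852, 0.2767]
tool_rot: [0.0, 0.742, 0.67, 0.0]
force: [-1.3, -0.3, 5.6]
width: 0.122
grasp_force: 39.1
case tcp mm [-13.2937  -1.9524 276.693 ] F case [-1.2848 -0.4257  5.5833] w 0.12244259056448127 39.05704379081726 t 17.75
1.0877606523107863
```

View pics/j.png

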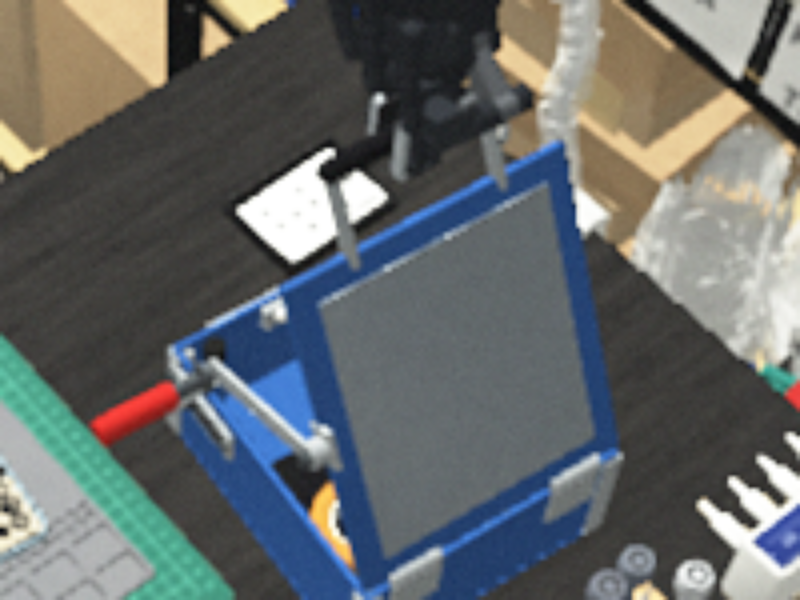

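The bar is held in the middle of the picture, and the lid has not moved. I'll lower it along its arc.

```bash
python3 -m inch '{"deltas":[[[0,0,0],[0,-0.277,0.161],0.08],[[0,0,0],[0,-0.277,0.161],0.08],[[0,0,0],[0,0,0],0.08]]}' | grep ^force; python3 f.py
python3 -m inch '{"deltas":[[[0,0,0],[0,-0.298,0.213],0.08],[[0,0,0],[0,-0.298,0.213],0.08],[[0,0,0],[0,-0.275,0.242],0.08],[[0,0,0],[0,-0.275,0.242],0.08],[[0,0,0],[0,0,0],0.08]]}' | grep ^force; python3 f.py
```

```text
force: [-1.5, 1.2, 4.5]
case tcp mm [-30.3848  -1.936  266.6084] F case [-1.6247  1.0509  4.5281] w 0.12120061088289914 39.78431046009064 t 18.175
force: [2.6, 3.2, -4.3]
case tcp mm [-64.9849  -1.9288 238.4288] F case [ 2.3099  3.4299 -4.2676] w 0.123640809132437 39.211551547050476 t 18.8
```

```bash
python3 -m inch '{"deltas":[[[0,0,0],[0,-0.25,0.268],0.08],[[0,0,0],[0,-0.25,0.268],0.08],[[0,0,0],[0,-0.222,0.292],0.08],[[0,0,0],[0,-0.222,0.292],0.08],[[0,0,0],[0,0,0],0.08]]}' | grep ^force; python3 f.py
python3 -m inch '{"deltas":[[[0,0,0],[0,-0.192,0.312],0.08],[[0,0,0],[0,-0.192,0.312],0.08],[[0,0,0],[0,-0.16,0.33],0.08],[[0,0,0],[0,-0.16,0.33],0.08],[[0,0,0],[0,0,0],0.08]]}' | grep ^force; python3 f.py
python3 - <<'E'
from lid import *
I,D=camera("scene"); print(lidang(D,[[365,225],[400,210],[412,245],[378,262]])[0])
cv2.imwrite("pics/k.png",cv2.resize(I[140:290,260:460,::-1],(800,600)))
E
```

```text
force: [7.0, 3.4, -4.7]
case tcp mm [-92.9063  -1.8636 204.7218] F case [ 6.6379  4.0757 -4.675 ] w 0.1221556671927799 39.49740529060364 t 19.425
force: [10.4, 2.6, -6.0]
case tcp mm [-113.3443   -1.7952  166.2359] F case [10.0488  3.6801 -6.0284] w 0.11954256464939825 39.093748927116394 t 20.05
0.3883503242076145
```

View pics/k.png

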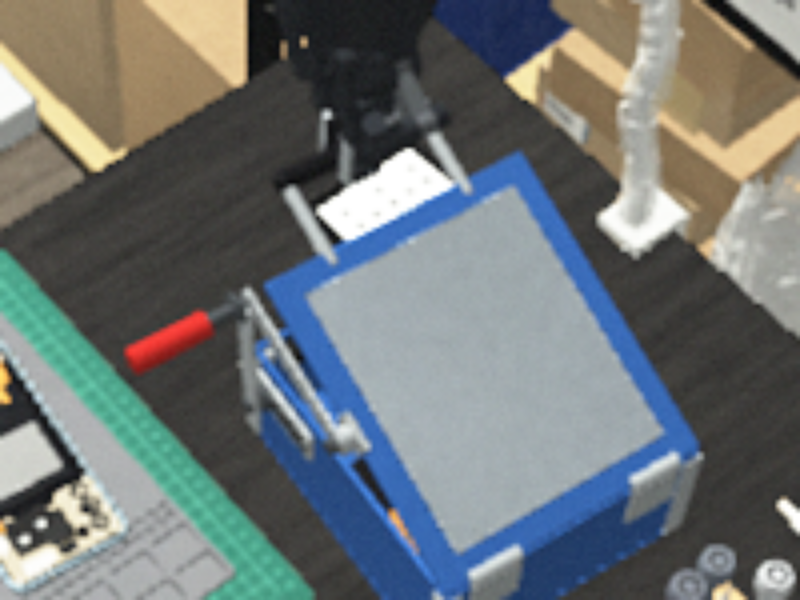

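The lid is at 0.39 and still held, with the stay folding freely. It is being pulled slightly forward, so I'll ease back in x.

```bash
python3 -m inch '{"deltas":[[[0,0,0],[0,-0.09,0.345],0.08],[[0,0,0],[0,-0.1,0.345],0.08],[[0,0,0],[0,-0.085,0.35],0.08],[[0,0,0],[0,-0.075,0.35],0.08],[[0,0,0],[0,0,0],0.08]]}' | grep ^force; python3 f.py
python3 - <<'E'
from lid import *
I,D=camera("scene"); print(lidang(D,[[365,230],[395,215],[407,240],[378,256]])[0])
E
```

```text
force: [2.9, 4.8, -0.9]
case tcp mm [-124.9997   -2.0733  124.2118] F case [ 2.3703  5.0906 -0.8879] w 0.11925549529678271 39.5283704996109 t 20.725
0.18801064445571747
```

```bash
python3 -m inch '{"deltas":[[[0,0,0],[0.01,-0.03,0.17],0.08],[[0,0,0],[0.01,-0.025,0.17],0.08],[[0,0,0],[0.01,-0.02,0.17],0.08],[[0,0,0],[0.01,-0.02,0.15],0.08],[[0,0,0],[0,0,0],0.08]]}' 70 | grep ^force; python3 f.py
python3 - <<'E'
from lid import *
I,D=camera("scene"); print(lidang(D,[[365,235],[392,221],[404,240],[378,256]])[0])
E
```

```text
force: [6.0, -8.2, -2.2]
case tcp mm [-127.6381   -1.5641  104.7611] F case [ 6.7705 -7.5299 -2.2303] w 0.11040365730571093 68.26411128044128 t 21.4
0.0882693607014895
```

```bash
for i in 1; do python3 -m inch '{"deltas":[[[0,0,0],[-0.03,0,0.04],0.08],[[0,0,0],[0,0,0.04],0.08],[[0,0,0],[0,0,0],0.08]]}' | grep ^force; python3 f.py
python3 -m inch '{"deltas":[[[0,0,0],[0,0,0.035],0.08],[[0,0,0],[0,0,0.035],0.08],[[0,0,0],[0,0,0],0.08]]}' | grep ^force; python3 f.py; done
```

```text
force: [0.5, 2.2, -1.4]
case tcp mm [-127.6916   -1.8293  102.8734] F case [ 0.288   2.2136 -1.447 ] w 0.11064557029663387 68.37868452072144 t 21.825
force: [-3.5, 4.0, -0.8]
case tcp mm [-127.748    -1.8462  100.908 ] F case [-3.9142  3.607  -0.7814] w 0.11041054525128599 68.58734250068665 t 22.2
```

```bash
python3 -m inch '{"deltas":[[[0,0,0],[0,-0.015,0.035],0.08],[[0,0,0],[0,0,0.035],0.08],[[0,0,0],[0,0,0],0.08]]}' | grep ^force; python3 f.py
python3 -m inch '{"deltas":[[[0,0,0],[0,0,0.025],0.08],[[0,0,0],[0,0,0.025],0.08],[[0,0,0],[0,0,0],0.08]]}' | grep ^force; python3 f.py
```

```text
force: [-3.3, 2.3, 5.3]
case tcp mm [-127.806    -1.7773   99.0842] F case [-3.4926  1.9271  5.3234] w 0.10624900039074109 69.27048683166504 t 22.575
force: [-4.5, 2.6, 8.2]
case tcp mm [-127.8771   -1.8013   97.5993] F case [-4.7779  2.0828  8.2268] w 0.10792372283578983 69.53077554702759 t 22.95
```

```bash
python3 -m inch '{"deltas":[[[0,0,0],[0,-0.03,0.03],0.08],[[0,0,0],[0,0,0],0.08]]}' | grep ^force; python3 f.py
python3 -m inch '{"deltas":[[[0,0,0],[0,-0.02,0.03],0.08],[[0,0,0],[0,0,0],0.08]]}' | grep ^force; python3 f.py
```

```text
force: [1.8, -1.7, 3.5]
case tcp mm [-127.9569   -1.7033   96.7832] F case [ 1.9992 -1.5043  3.5381] w 0.1062914782920119 69.09695148468018 t 23.2
force: [4.5, -4.1, 2.5]
case tcp mm [-128.0475   -1.6709   95.9372] F case [ 4.9215 -3.6671  2.5427] w 0.1136124711486939 69.02500033378601 t 23.45
```

```bash
python3 - <<'E'
from lid import *
I,D=camera("scene"); print(lidang(D,[[365,238],[390,225],[402,240],[378,253]])[0])
E
python3 -m inch '{"deltas":[[[0,0,0],[0,0,0],0.08]]}' | grep ^force
```

```text
0.04484389584863102
force: [4.1, -4.0, 2.6]
```

```bash
python3 -m inch '{"deltas":[[[0,0,0],[0,0.02,0.03],0.08],[[0,0,0],[0,0,0],0.08]]}' | grep ^force; python3 f.py
python3 -m inch '{"deltas":[[[0,0,0],[0,0,0.03],0.08],[[0,0,0],[0,0,0],0.08]]}' | grep ^force; python3 f.py
python3 - <<'E'
from lid import *
I,D=camera("scene"); print(lidang(D,[[365,238],[390,225],[402,240],[378,253]])[0])
E
```

```text
force: [1.9, -2.3, 3.0]
case tcp mm [-128.0268   -1.7127   94.8851] F case [ 2.0853 -2.0557  2.9764] w 0.10874360017660768 69.22858715057373 t 23.875
force: [3.2, -2.9, 1.4]
case tcp mm [-128.0825   -1.6957   93.9341] F case [ 3.452  -2.5949  1.4284] w 0.113298797372044 68.86822700500488 t 24.125
0.03879391884792227
```

```bash
python3 -m inch '{"deltas":[[[0,0,0],[0,0,0.03],0.08],[[0,0,0],[0,0,0],0.08]]}' | grep ^force; python3 f.py
python3 -m inch '{"deltas":[[[0,0,0],[0,0,0.03],0.08],[[0,0,0],[0,0,0],0.08]]}' | grep ^force; python3 f.py
python3 -m inch '{"deltas":[[[0,0,0],[0,0,0.03],0.08],[[0,0,0],[0,0,0],0.08]]}' | grep ^force; python3 f.py
```

```text
force: [4.3, -3.0, 0.7]
case tcp mm [-128.1119   -1.6581   93.007 ] F case [ 4.6099 -2.5658  0.6828] w 0.10956205972815913 68.78129482269287 t 24.425
force: [5.7, -3.8, 1.0]
case tcp mm [-128.1157   -1.6544   92.0714] F case [ 6.0224 -3.1755  0.9565] w 0.10875996125925501 68.78796815872192 t 24.675
force: [4.3, -3.7, 1.0]
case tcp mm [-128.1203   -1.6829   91.1991] F case [ 4.6625 -3.2683  0.9555] w 0.10847673840240889 68.72319459915161 t 24.925
```

```bash
python3 -m inch '{"deltas":[[[0,0,0],[0,0.02,0.03],0.08],[[0,0,0],[0,0,0],0.08]]}' | grep ^force; python3 f.py
python3 -m inch '{"deltas":[[[0,0,0],[0,0,0.03],0.08],[[0,0,0],[0,0,0],0.08]]}' | grep ^force; python3 f.py
python3 - <<'E'
from lid import *
I,D=camera("scene"); print(lidang(D,[[365,238],[390,225],[402,240],[378,253]])[0])
E
```

```text
force: [1.2, -0.5, -1.2]
case tcp mm [-128.0935   -1.7404   90.1559] F case [ 1.21   -0.3679 -1.1911] w 0.10684104245868906 68.69850397109985 t 25.175
force: [0.2, 0.3, -0.6]
case tcp mm [-128.0959   -1.7505   89.2769] F case [ 0.1757  0.3265 -0.5972] w 0.10712293009731805 68.68053317070007 t 25.425
0.018981256018244963
```

```bash
python3 -m inch '{"deltas":[[[0,0,0],[0,0,0.03],0.08],[[0,0,0],[0,0,0],0.08]]}' | grep ^force; python3 f.py
python3 -m inch '{"deltas":[[[0,0,0],[0,0,0.03],0.08],[[0,0,0],[0,0,0],0.08]]}' | grep ^force; python3 f.py
python3 -m inch '{"deltas":[[[0,0,0],[0,0,0.02],0.08],[[0,0,0],[0,0,0],0.08]]}' | grep ^force; python3 f.py
```

```text
force: [-0.5, -0.1, -0.3]
case tcp mm [-128.0912   -1.7611   88.4059] F case [-0.4405 -0.1162 -0.2909] w 0.10964889296463616 68.7078845500946 t 25.725
force: [-1.4, 0.6, -0.9]
case tcp mm [-128.0737   -1.7646   87.4898] F case [-1.4757  0.467  -0.9293] w 0.10972023364298711 68.54375123977661 t 25.975
force: [-1.0, 0.7, -0.4]
case tcp mm [-128.0628   -1.7529   86.9287] F case [-1.0818  0.5545 -0.4091] w 0.10394413302400268 68.58533263206482 t 26.225
```

```bash
python3 -m inch '{"deltas":[[[0,0,0],[0,0,0.025],0.08],[[0,0,0],[0,0,0],0.08]]}' | grep ^force; python3 f.py
python3 -m inch '{"deltas":[[[0,0,0],[0,0,0.025],0.08],[[0,0,0],[0,0,0],0.08]]}' | grep ^force; python3 f.py
python3 - <<'E'
from lid import *
I,D=camera("scene"); print(lidang(D,[[365,238],[390,225],[402,240],[378,253]])[0])
E
```

```text
force: [-1.3, 0.6, -1.1]
case tcp mm [-128.0592   -1.7541   86.1799] F case [-1.3726  0.4431 -1.05  ] w 0.11112043319730369 68.64045739173889 t 26.475
force: [-2.0, 1.8, -1.7]
case tcp mm [-128.0169   -1.7718   85.4185] F case [-2.1789  1.617  -1.7257] w 0.11288624597265352 68.61854910850525 t 26.725
0.007031581319645985
```

```bash
python3 -m inch '{"deltas":[[[0,0,0],[0,0,0],0.14],[[0,0,0],[0,0,0],0.2],[[0,0,0],[0,0,0],0.3],[[0,0,0],[0,0,0],0.4],[[0,0,0],[0,0,0],0.45],[[0,0,0],[0,0,-0.3],0.45],[[0,0,0],[0,0,-0.7],0.45],[[0,0,0],[0,0,-1],0.45],[[0,0,0],[0,0,-1],0.45],[[0,0,0],[0,0,-1],0.45],[[0,0,0],[0,0,-1],0.45],[[0,0,0],[0,0,0],0.45]]}' | tail -4
python3 - <<'E'
from lid import *
I,D=camera("scene"); print(lidang(D,[[365,238],[390,225],[402,240],[378,253]])[0]); cv2.imwrite("pics/l.png",I[100:400,160:560,::-1])
for t in("jar","phone","tray"):
    r=cut_out("scene",t)[0]; print(t,r["conf"],np.array(r["xy"])*[640,480])
E
```

```text
tool_rot: [0.001, 0.742, 0.67, 0.002]
force: [-0.4, -0.2, -0.9]
width: 0.451
grasp_force: 0.0
0.010474419662771517
jar 0.82 [332.8   352.992]
phone 0.81 [246.592 387.216]
tray 0.8 [358.528 188.88 ]
```

View pics/l.png

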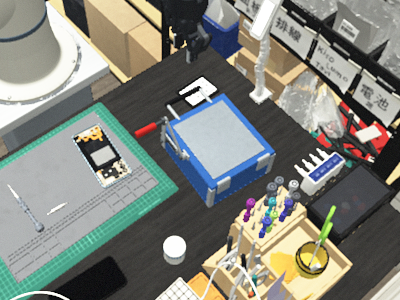

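The lid is shut at about 0.01 rad and stays shut with the gripper clear. The jar, phone and tray have not moved; the bar and arm hide part of the tray.

```bash
python3 -c "from cell import *; print(job_done())"
```

```text
the job is handed in; nothing more can be done
None
```

The case is closed and handed in: I folded the stay about 1.0 to 1.1 rad by camera estimate and let it go with the lid still open. I then lowered the lid by its bar and pressed it down, with about 8 N the highest reading, until it was about 0.01 rad from shut; it stayed shut after release, and the jar, phone and tray showed no sign of having moved.

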